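# Hold the stop collar down on the sprung tape roll

## Robot

A 6-joint arm with a two-finger parallel gripper is mounted at the origin on the work surface. World frame = base frame: x ahead of the robot, y to its left, z up, the work surface at z = 0. Lengths are in m, angles in rad, forces in N, time in s.
With the tool pointing down it reaches from about 0.35 to 0.875 m from the base axis. Payload 15.5 kg.
Tool frame: the origin (TCP) lies midway between the tips of the shut fingers; the grasp point (between the pads) lies pinch_z behind it (pinch_z is the distance from the TCP to the grasp point, in m); z points along the fingers, y is the direction in which the jaws open and shut (so a half turn about z gives the same grasp; the last joint's range is limited). The gripper opens to 85 mm and grips with 20 to 120 N. Pads are 22 mm wide; open, the fingers measure 114 mm over their backs; the gripper's body (76 mm by 85 mm) begins 54 mm behind the grasp point. The pads swing forward as they close: fully open they stand 13 mm farther back than shut.
Start: joints at [1.008, 0.494, 1.345, -0, 1.302, -0.096], TCP at [0.281, 0.558, 0.231] pointing down, gripper open.
Joint ranges: [-2.91, 2.91], [-0.82, 2.16], [0.22, 2.67], [-1.22, 4.37], [0.12, 2.79], [-3.08, 3.08]. Speed limits (rad/s): [1.89, 1.89, 2.57, 3.01, 3.01, 3.01].

## Interface

Orientations are given as a rotation vector (axis times angle).
In Python, from rig import sense, capture, hand_in, search_frame, pinch_z gives the robot as it stands.
- The arm moves only by the shell command python3 -m crank 'ROWS' [OPENING] [FORCE]. ROWS is a JSON object of lists of equal length, an entry for each row: "xyz": the shift along the tool's x, y, z in cm, a list of three; "rotation": the turn, a rotation vector about the tool's x, y, z in degrees, a list of three. A call has exactly 10 rows; each row shifts and turns the commanded pose from where the row before left it, along the tool's axes as they then stand; what a row does not reach is not made up. A row lasts 1/12 s, in which the tool goes at most 41.7 mm and 7.16 degrees, less where a joint would pass 70% of its speed; a pose out of reach is approached as far as the arm can. A call with a gripper value outside its range is refused whole. OPENING is the closure in counts, from 0 (fully open) to 255 (shut), set as the call begins (- or left out, the last holds). The fingers move at their own pace and stop on an object; FORCE is the grip in N (left out, the last holds). Time passes only in rows, so rows that do not move let the fingers close, or fill a call up. It gives the time, the measured TCP pose, the force and the opening at its end, in the units of the state.
- sense(): the state, without advancing time (a new reading comes with each control period).
- capture(name): name is "scene" or "top"; returns a dict with "frame" (420x560x3 uint8, red, green, blue), "range_z" (420x560 float32, m along the optical axis (not along the pixel's ray), 0 where there is no reading), "K" (3x3 intrinsics, pixels), "distortion" ([k1, k2, p1, p2, k3] as OpenCV has them; the pictures are not rectified), "camera_from_world" (4x4, takes a point from world to camera coordinates). Camera axes: x right, y up, looking along -z (the intrinsics and any distortion apply to the point x, -y, -z); pixel columns grow to the right and rows downward; lengths in m; the calibration is good to about 2 mm. A picture is of the moment at which its call begins.
- hand_in(): hands the job in, once; it reports no verdict.
Trained networks look in a picture, given as the dict that the camera call returned (one of the last four; its "shot" number tells which), for a name from the list of things; names that differ only in an ending like _2 or _b are one class to them, and where a whole thing is asked for, a point or a joint stands for the part that bears it (a point fixed in the world has none). Each returns a list of dicts, best first, with "score" (0 to 1); they miss things now and then, are a little off and sometimes report something else, mostly with a low value. They report only what shows in the picture. A call takes as long as a camera call.
- search_frame(picture, label): "box" ([left, top, right, bottom] in pixels, round what is visible of it).
The state is a dict: "clock": time; "joints": joint angles; "qvel": joint speeds; "effort": joint torques, N m; "ee_pos": TCP position; "eef_rot": TCP orientation; "ft_force": force on the tool from outside, world axes, zero at the start; "torque": the same for the moment, N m; "finger_gap": finger opening in m.
Only numpy, scipy, OpenCV 4.12 (cv2) and the standard library are available. Lean on these libraries where they do the work, as an engineer would, in place of code of your own. Each camera call takes 0.05 s, during which the arm holds its last target.

## Task

Be my third hand at the packing bench: slide the orange stop collar, flange down, over the upright shaft of the roll holder with its black thumbscrew pointing to the yellow mark on the base, and press it squarely down on the tape roll until the roll has sunk about 8 mm, half of its spring travel. Never bottom the spring, and leave the spare roll, the parcel, the pen box and the blue bin where they are. Hold that push steadily for two seconds and finish while still holding it, so that I can tighten the screw: do not let go.

Things in the scene. Friction and masses are not known exactly. Their poses are not given: they have to be found in the camera images.
- collar: Orange stop collar, 0.15 kg (may vary by a third), standing flange down on the bench at the start. Flange 60 mm diameter, 10 mm high; above it a neck 38 mm diameter, from 10 to 44 mm height, to be gripped; bore 24 mm right through. Origin: centre of the underside of the flange. z up along the bore, x towards the thumbscrew, which sticks out of the neck at 28 mm height to 36 mm from the axis (head 14 mm diameter); grip the neck across the screw, along y.
- screw_head (a point): Outer end of the collar's black thumbscrew, 36 mm from the bore axis along the collar's x, 28 mm above its underside.
- spindle: Roll holder, fixed to the bench: dark steel base plate 160 x 130 x 12 mm (x, y, z) with a yellow mark along the edge at its +x end, 68 mm from the shaft. Origin: centre of the plate's underside, on the shaft's axis. z up, x towards the yellow mark. An upright steel shaft of 20 mm diameter stands in the middle, passing through a kraft tape roll of 100 mm diameter that floats on a spring; the shaft stands 50 mm proud of the unpressed roll's top.
- shaft_top (a point): Tip of the shaft, on its axis, 134 mm above the bench. The top 12 mm taper from 20 mm diameter to 10 mm at the tip.
- roll (a joint): How far the tape roll has been pushed down on its spring, in m: 0 at rest, 0.016 bottomed. It takes about 2 N to start and 1.2 N more per mm (about 12 N at 8 mm); it springs back when released.
- roll_top (a point): Centre of the roll's top face (a white core cap of 72 mm diameter), where the collar's flange bears; on the shaft's axis, 84 mm above the bench at rest, and moves down with the roll.
- spare_roll: Spare kraft tape roll lying flat on the bench, 90 mm diameter, 48 mm high, 40 mm hole; origin at the centre of its underside. Leave alone.
- parcel: Small packed carton, 80 x 100 x 50 mm; origin at the centre of its underside. Leave alone.
- pen_box: Open grey box 70 x 70 x 70 mm with pens that reach 122 mm height; origin at the centre of its underside. Leave alone.
- blue_bin: Open blue parts bin 160 x 110 x 70 mm; origin at the centre of its underside. Leave alone.

How it is judged:
On the way, in this order (a step that is already met when the one before it is completed fails the run):
1. the collar is lifted clear of the bench (height (world z) of collar above 0.05 m), for 0.1 s.
2. the collar is threaded on the shaft (horizontal distance between collar and shaft_top below 0.004 m and z of collar in the frame of shaft_top below -0.015 m), for 0.1 s.
3. the collar presses the roll about 8 mm down, steadily, for one second, screw to the yellow mark (value of joint roll between 0.0045 and 0.0115 m and velocity of joint roll between -0.006 and 0.006 m/s and contact force between collar and spindle between 5 and 22 N and horizontal distance between collar and shaft_top below 0.004 m and z of collar in the frame of shaft_top below -0.04 m and angle between collar's own z axis and vertical below 0.12 rad and x of screw_head in the frame of spindle above 0.03 m and contact force between the fingers and collar above 1 N), for 1 s.
At the end, for the whole second after the job is handed in: Fingers still hold the collar on the shaft (4 mm of its axis, upright within 0.12 rad, underside 40 mm or more below the tip), pressing with 5 to 22 N; roll 4.5 to 11.5 mm down and still (6 mm/s); thumbscrew within 33 degrees of the yellow mark's direction (all of step 3); the arm keeps its last pose, push and grip.
It fails at once if the spring is bottomed (roll more than 15 mm down) (value of joint roll above 0.015 m).
It fails at once if the spare tape roll is moved by more than 15 mm (distance of spare_roll from where it was at the start of the episode above 0.015 m).
It fails at once if the parcel is moved by more than 15 mm (distance of parcel from where it was at the start of the episode above 0.015 m).
It fails at once if the pen box is moved by more than 15 mm (distance of pen_box from where it was at the start of the episode above 0.015 m).
It fails at once if the blue bin is moved by more than 15 mm (distance of blue_bin from where it was at the start of the episode above 0.015 m).
It also fails if it takes over 45 s, if anything falls off the work surface, if the arm or the gripper's body presses on something with over 40 N, if the wrist force passes 120 N, or if a joint passes its speed limit or range.

## Working session

There is one attempt and no reset: what is moved stays moved. The work goes in short steps, Python scripts to look and compute and a shell command to move; the robot and the scene stay as the last step left them, time stands still between calls to the robot, and variables do not carry over. Pictures are saved under pics/ and viewed, and the job is handed in when it is done.

```bash
ls; mkdir -p pics; cat > h.py <<'E'
import numpy as np, cv2, pickle
from rig import *
from scipy.spatial.transform import Rotation as R
def cloud(c):
    K=c["K"];d=np.array(c["distortion"],float)
    h,w=c["range_z"].shape
    u,v=np.meshgrid(np.arange(w),np.arange(h))
    p=cv2.undistortPoints(np.stack([u,v],-1).reshape(-1,1,2).astype(np.float64),np.array(K,float),d).reshape(h,w,2)
    z=c["range_z"].astype(float)
    P=np.stack([p[...,0]*z,-p[...,1]*z,-z,np.ones_like(z)],-1)
    W=P@np.linalg.inv(c["camera_from_world"]).T
    W[z==0]=np.nan
    return W[...,:3]
def save(c,n):
    cv2.imwrite("pics/"+n+".png",c["frame"][...,::-1])
E
python3 - <<'E'
from h import *
s=sense();print(s, pinch_z if not callable(pinch_z) else pinch_z())
for n in("scene","top"):
    c=capture(n);save(c,n+"0");pickle.dump({k:c[k] for k in c},open(n+"0.pkl","wb"))
    for l in("collar","screw_head","spindle","roll_top","shaft_top","spare_roll","parcel","pen_box","blue_bin"):
        try:print(n,l,[(np.round(r["box"]),round(r["score"],2)) for r in search_frame(c,l)[:2]])
        except Exception as e:print(n,l,e)
E
```

```text
pics
{'clock': 0.0, 'joints': array([ 1.00850943e+00,  4.94199027e-01,  1.34613740e+00, -1.36865077e-05,
        1.30250477e+00, -9.54945225e-02]), 'qvel': array([0.00180096, 0.00181478, 0.0005026 , 0.00131762, 0.00111045,
       0.00065011]), 'effort': array([ 4.98222857e-03, -8.82170820e+01, -3.83873248e+01,  1.48409890e-04,
        9.71682166e-03, -1.80958489e-05]), 'ee_pos': array([0.28106727, 0.55782538, 0.23068828]), 'eef_rot': array([-7.26500768e-01, -3.05603376e+00,  1.86255354e-03]), 'ft_force': array([ 0.31174026, -0.25846007,  0.3581703 ]), 'torque': array([0.00341899, 0.02008993, 0.01292995]), 'finger_gap': 0.08548893861630136} 0.0187
scene collar [(array([251., 192., 268., 215.]), 0.72)]
scene screw_head [(array([249., 193., 267., 212.]), 0.81), (array([117., 182., 169., 255.]), 0.33)]
scene spindle [(array([350., 157., 413., 218.]), 0.64)]
scene roll_top [(array([363., 157., 402., 198.]), 0.56)]
scene shaft_top [(array([346., 158., 416., 216.]), 0.65)]
scene spare_roll [(array([324., 238., 360., 275.]), 0.61)]
scene parcel [(array([267., 251., 317., 299.]), 0.57)]
scene pen_box [(array([371., 216., 409., 257.]), 0.65)]
scene blue_bin [(array([116., 184., 171., 253.]), 0.67)]
top collar [(array([283., 244., 301., 266.]), 0.61)]
top screw_head [(array([280., 241., 301., 267.]), 0.63)]
top spindle [(array([144., 204., 196., 265.]), 0.97)]
top roll_top [(array([150., 213., 186., 252.]), 0.7)]
top shaft_top []
top spare_roll [(array([230., 150., 257., 185.]), 0.82)]
top parcel [(array([272., 151., 311., 184.]), 0.57)]
top pen_box [(array([178., 154., 211., 188.]), 0.87), (array([149., 214., 187., 252.]), 0.35)]
top blue_bin [(array([380., 242., 431., 296.]), 0.69), (array([285., 242., 301., 266.]), 0.48)]
```

```bash
python3 - <<'E'
from h import *
for n,(a,b,e,f) in (("scene",(110,140,430,310)),("top",(130,140,440,300))):
    c=pickle.load(open(n+"0.pkl","rb"));im=c["frame"][b:f,a:e,::-1]
    cv2.imwrite("pics/%sc.png"%n,cv2.resize(im,None,fx=2.5,fy=2.5,interpolation=cv2.INTER_CUBIC))
    W=cloud(c)
    hsv=cv2.cvtColor(c["frame"],cv2.COLOR_RGB2HSV)
    print(n,np.round(np.linalg.inv(c["camera_from_world"])[:3,3],2),c["K"][0][0])
    for nm,(x0,y0,x1,y1) in (("collar",(246,188,274,220) if n=="scene" else (278,238,306,270)),("spind",(340,150,420,225) if n=="scene" else (140,198,202,270))):
        cv2.imwrite(f"pics/{n}_{nm}.png",cv2.resize(c["frame"][y0:y1,x0:x1,::-1],None,fx=8,fy=8,interpolation=cv2.INTER_NEAREST))
        P=W[y0:y1,x0:x1].reshape(-1,3);H=hsv[y0:y1,x0:x1].reshape(-1,3)
        if nm=="collar":
            m=(H[:,0]<22)&(H[:,1]>150)&(P[:,2]>.004);Q=P[m]
            print("orange",m.sum(),np.round(Q.min(0),3),np.round(Q.max(0),3),np.round(Q.mean(0),3))
            t=Q[Q[:,2]>.038];print("top",len(t),np.round((t.min(0)+t.max(0))/2,4),np.round(t.mean(0),4))
            m=(H[:,2]<70)&(P[:,2]>.012)&(P[:,2]<.05);print("dark",m.sum(),np.round(np.median(P[m],0),4))
        else:
            m=(H[:,0]>20)&(H[:,0]<35)&(H[:,1]>170)&(P[:,2]<.03);print("yel",m.sum(),np.round(np.median(P[m],0),4),np.round(P[m].min(0),3),np.round(P[m].max(0),3))
            t=P[(P[:,2]>.078)&(P[:,2]<.09)&(H[:,1]<60)];print("cap",len(t),np.round((t.min(0)+t.max(0))/2,4),np.round(t.mean(0),4))
            t=P[(P[:,2]>.078)&(P[:,2]<.09)];print("rolltop",len(t),np.round((t.min(0)+t.max(0))/2,4),np.round(t.mean(0),4))
            t=P[(P[:,2]>.1)];print("shaft",len(t),np.round(t.mean(0),4),np.round(t.max(0),3))
E
```

```text
scene [ 1.32 -0.43  1.11] 500.6161250324774
orange 156 [ 0.438 -0.174  0.005] [ 0.495 -0.119  0.047] [ 0.468 -0.149  0.022]
top 56 [ 0.4652 -0.1454  0.0431] [ 0.4655 -0.1459  0.043 ]
dark 14 [ 0.4952 -0.1381  0.0305]
yel 52 [0.5836 0.2262 0.0119] [0.575 0.205 0.007] [0.59  0.249 0.015]
cap 325 [0.585  0.1876 0.084 ] [0.5268 0.2076 0.0836]
rolltop 628 [0.5888 0.1933 0.084 ] [0.5286 0.2075 0.0826]
shaft 143 [0.6086 0.1778 0.1156] [0.72  0.221 0.137]
top [ 0.36 -0.11  1.21] 407.4674643026857
orange 30 [ 0.447 -0.132  0.006] [ 0.479 -0.121  0.045] [ 0.464 -0.125  0.017]
top 6 [ 0.4658 -0.1303  0.0424] [ 0.4658 -0.1299  0.042 ]
dark 1 [ 0.4915 -0.1347  0.0312]
yel 29 [0.5847 0.2181 0.0134] [0.581 0.204 0.006] [0.592 0.247 0.019]
cap 438 [0.5175 0.2124 0.0838] [0.5164 0.2116 0.0844]
rolltop 918 [0.5166 0.2124 0.0838] [0.515  0.2108 0.0834]
shaft 63 [0.5145 0.2087 0.1235] [0.525 0.221 0.139]
```

View pics/scenec.png

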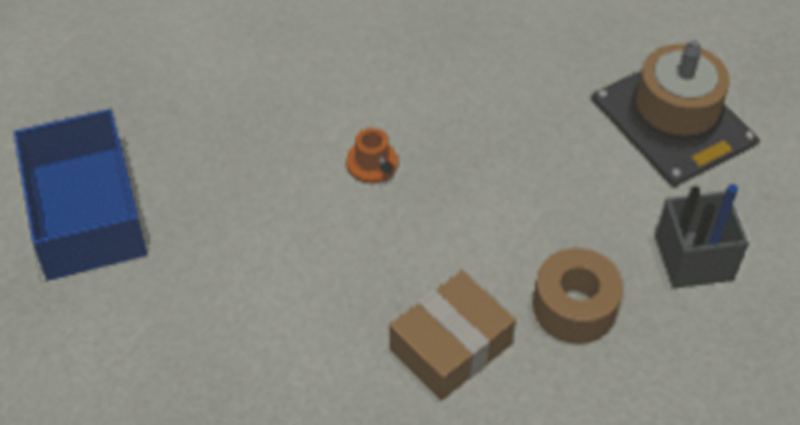

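View pics/topc.png

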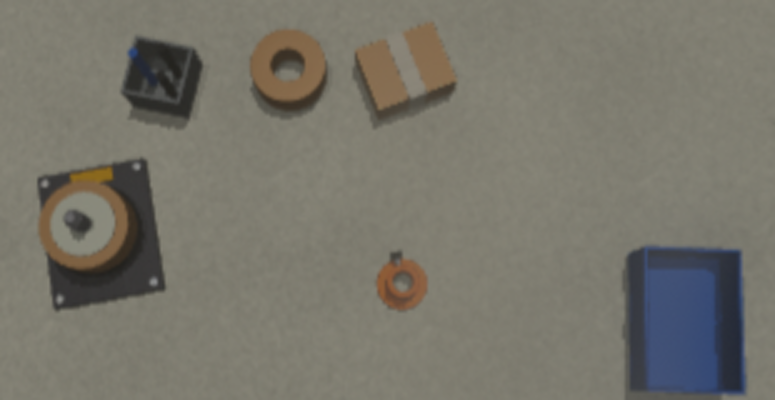

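View pics/top_collar.png

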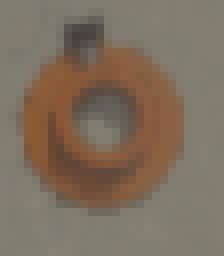

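View pics/top_spind.png

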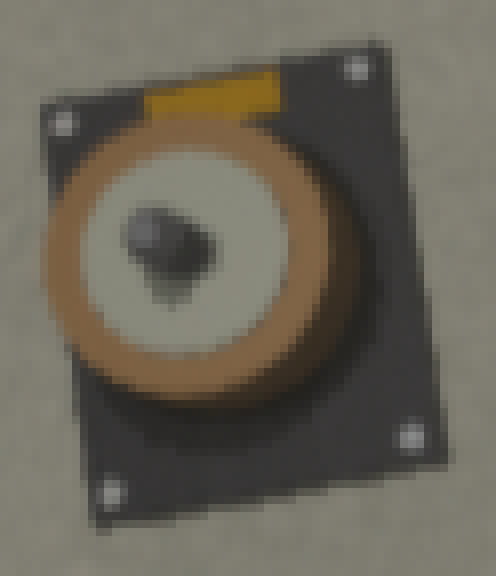

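View pics/scene_collar.png

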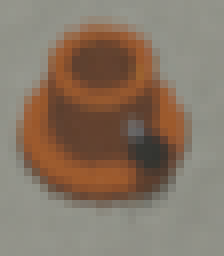

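The scene view shows the collar near (259,204), with its screw pointing towards the camera and right. The spindle is near (381,187), with the yellow mark at its near edge. In the top view the collar is at about (292,255) with its screw up (+x), and the plate is tilted about 10°. Next I'll refine these estimates.

```bash
cat >> h.py <<'E'
from scipy.optimize import least_squares
def proj(c,X):
    X=np.atleast_2d(X);T=c["camera_from_world"];p=X@T[:3,:3].T+T[:3,3]
    q=p*np.array([1,-1,-1.])
    return cv2.projectPoints(q.reshape(-1,1,3),np.zeros(3),np.zeros(3),np.array(c["K"],float),np.array(c["distortion"],float))[0].reshape(-1,2)
def circ(x,y,z,r,n=60):
    a=np.linspace(0,2*np.pi,n);return np.stack([x+r*np.cos(a),y+r*np.sin(a),np.full(n,z)],1)
def fitc(P,r):
    f=lambda p:np.hypot(P[:,0]-p[0],P[:,1]-p[1])-r
    return least_squares(f,P[:,:2].mean(0),loss="soft_l1",f_scale=.002).x
E
python3 - <<'E'
from h import *
for n in("scene","top"):
    c=pickle.load(open(n+"0.pkl","rb"));W=cloud(c)
    hsv=cv2.cvtColor(c["frame"],cv2.COLOR_RGB2HSV).astype(int)
    x0,y0,x1,y1=(246,188,274,220) if n=="scene" else (278,238,306,270)
    s=np.zeros(W.shape[:2],bool);s[y0:y1,x0:x1]=1
    m=s&(hsv[...,0]<20)&(hsv[...,1]>100)
    # silhouette centroid fit: predict silhouette by hull of flange+neck
    def sil(p):
        pts=[circ(p[0],p[1],z,r) for z,r in((0,.03),(.01,.03))]
        neck=[circ(p[0],p[1],z,.019) for z in(.01,.044)]
        im=np.zeros((y1-y0,x1-x0),np.uint8);im=cv2.resize(im,None,fx=8,fy=8,interpolation=0)
        for g in(pts,neck):
            uv=(proj(c,np.vstack(g))-[x0,y0]+.5)*8
            cv2.fillConvexPoly(im,cv2.convexHull(uv.astype(np.int32)),1)
        return im
    sat=hsv[y0:y1,x0:x1,1]
    obs=((hsv[y0:y1,x0:x1,1]>90)|(hsv[y0:y1,x0:x1,2]<50)).astype(np.float32)
    # use sat in smooth form; fill bore
    A=np.clip((sat-30)/(120.-30),0,1).astype(np.float32)
    best=None
    for dx in np.arange(-.008,.0081,.001):
        for dy in np.arange(-.008,.0081,.001):
            S=cv2.resize(sil((.466+dx,-.145+dy)).astype(np.float32),(x1-x0,y1-y0),interpolation=cv2.INTER_AREA)
            e=np.abs(S-A).sum()
            if best is None or e<best[0]:best=(e,.466+dx,-.145+dy)
    print(n,"silhouette",np.round(best,4))
    t=W[m&(W[...,2]>.038)];print("top ring",len(t),np.round((t.min(0)+t.max(0))/2,4),np.round(np.median(t,0),4))
    dk=s&(hsv[...,2]<75)&(hsv[...,1]<110)&(W[...,2]>.012);
    vv,uu=np.nonzero(dk);print("dark",len(uu),np.round(W[dk],3).tolist()[:12],uu.mean(),vv.mean())
    # plate: dark points z~.012
    a=(340,150,420,225) if n=="scene" else (140,198,202,270)
    s=np.zeros(W.shape[:2],bool);s[a[1]:a[3],a[0]:a[2]]=1
    pm=s&(hsv[...,2]<75)&(W[...,2]<.022)&(W[...,2]>.005)
    P=W[pm];print("plate",len(P),cv2.minAreaRect((P[:,:2]*1000).astype(np.float32)))
    y=s&(hsv[...,0]>16)&(hsv[...,0]<30)&(hsv[...,1]>170)&(W[...,2]<.03)
    print("yel",cv2.minAreaRect((W[y][:,:2]*1000).astype(np.float32)))
    cap=s&(abs(W[...,2]-.084)<.004)
    u8=cap.astype(np.uint8);cs,_=cv2.findContours(u8,cv2.RETR_EXTERNAL,cv2.CHAIN_APPROX_NONE);k=max(cs,key=cv2.contourArea)[:,0]
    P=W[k[:,1],k[:,0]];print("roll fit",fitc(P,.0485))
    v=W[s&(W[...,2]>.095)&(W[...,2]<.142)&(abs(W[...,0]-.517)<.03)];print("shaft",len(v),np.round(np.median(v,0),4));v=v[v[:,2]>.131];print(len(v),np.round(v.mean(0),4))
s=sense();print(R.from_rotvec(s["eef_rot"]).as_matrix().round(3))
E
```

```text
scene silhouette [48.4469  0.461  -0.144 ]
top ring 82 [ 0.4649 -0.1456  0.0426] [ 0.4655 -0.1462  0.0423]
dark 16 [[0.487, -0.139, 0.028], [0.49, -0.138, 0.031], [0.493, -0.136, 0.034], [0.481, -0.14, 0.017], [0.494, -0.142, 0.032], [0.496, -0.14, 0.034], [0.498, -0.138, 0.036], [0.495, -0.133, 0.03], [0.493, -0.144, 0.028], [0.499, -0.143, 0.034], [0.494, -0.139, 0.028], [0.499, -0.138, 0.033]] 264.1875 206.5
plate 779 ((521.31494140625, 210.5438232421875), (161.2747344970703, 130.4869842529297), 11.902913093566895)
yel ((582.6302490234375, 226.97227478027344), (12.646209716796875, 44.01719284057617), 6.324767112731934)
roll fit [0.51965395 0.21244458]
shaft 88 [0.5239 0.2086 0.1178]
10 [0.5208 0.2113 0.1339]
top silhouette [62.3253  0.461  -0.145 ]
top ring 83 [ 0.4603 -0.1461  0.0432] [ 0.4612 -0.1461  0.0435]
dark 5 [[0.494, -0.14, 0.035], [0.491, -0.135, 0.031], [0.491, -0.138, 0.034], [0.491, -0.14, 0.036], [0.489, -0.135, 0.029]] 288.0 242.0
plate 978 ((515.5526123046875, 211.689453125), (158.5244598388672, 129.89486694335938), 11.120421409606934)
yel ((583.629638671875, 225.55972290039062), (14.00384521484375, 47.901790618896484), 11.222049713134766)
roll fit [0.51586403 0.2119078 ]
shaft 66 [0.5141 0.2085 0.1256]
19 [0.5164 0.2109 0.1348]
[[-0.893  0.45  -0.   ]
 [ 0.45   0.893  0.   ]
 [ 0.     0.    -1.   ]]
```

The two cameras agree on the offset from collar to spindle: (0.0555, 0.3575). Collar yaw is about 13° and base yaw about 11°. I'll travel to the collar first.

```bash
R='[-2.395,-2.731,0]'
python3 -m crank '{"xyz":[[-2.395,-2.731,0],[-2.395,-2.731,0],[-2.395,-2.731,0],[-2.395,-2.731,0],[-2.395,-2.731,0],[-2.395,-2.731,0],[-2.395,-2.731,0],[-2.395,-2.731,0],[-2.395,-2.731,0],[-2.395,-2.731,0]],"rotation":[[0,0,0],[0,0,0],[0,0,0],[0,0,0],[0,0,0],[0,0,0],[0,0,0],[0,0,0],[0,0,0],[0,0,0]]}' 0 40
python3 -m crank '{"xyz":[[-2.395,-2.731,0],[-2.395,-2.731,0],[-2.395,-2.731,0],[-2.395,-2.731,0],[-2.395,-2.731,0],[-2.395,-2.731,0],[-2.395,-2.731,0],[-2.395,-2.731,0],[-2.395,-2.731,0],[-2.395,-2.731,0]],"rotation":[[0,0,0],[0,0,0],[0,0,0],[0,0,0],[0,0,0],[0,0,0],[0,0,0],[0,0,0],[0,0,0],[0,0,0]]}'
python3 -m crank '{"xyz":[[0,0,1],[0,0,1],[0,0,1],[0,0,1],[0,0,1],[0,0,1],[0,0,1],[0,0,1],[0,0,0],[0,0,0]],"rotation":[[0,0,-5],[0,0,-5],[0,0,-5],[0,0,-5],[0,0,-5],[0,0,-5],[0,0,-5],[0,0,-5],[0,0,0],[0,0,0]]}'
cat >> h.py <<'E'
def tgt(x,y,z,yaw):
    s=sense();M=R.from_rotvec(s["eef_rot"]).as_matrix();p=s["ee_pos"]
    d=M.T@(np.array([x,y,z])-p);cur=np.degrees(np.arctan2(M[1,1],M[0,1]))
    Mt=R.from_euler("z",yaw+90,degrees=True).as_matrix()@np.array([[0,1,0],[1,0,0],[0,0,-1.]])
    print("t",round(s["clock"],2),"p",p.round(4),"jaw yaw",round(cur-90,2),"tilt",M[:,2].round(4),"gap",round(s["finger_gap"],4),"F",np.round(s["ft_force"],1))
    print("tool cm",(d*100).round(2),"rot deg",np.degrees(R.from_matrix(M.T@Mt).as_rotvec()).round(2))
E
python3 -c "
from h import *
tgt(.463,-.1455,.010,13)"
```

```text
clock: 1.83
ee_pos: [0.3723, 0.2049, 0.2315]
eef_rot: [0.726, 3.056, 0.0]
ft_force: [1.4, 0.2, -0.2]
finger_gap: 0.0855
clock: 2.67
ee_pos: [0.4633, -0.1472, 0.2314]
eef_rot: [0.727, 3.056, -0.0]
ft_force: [1.8, 1.0, -0.4]
finger_gap: 0.085
clock: 3.5
ee_pos: [0.4631, -0.1451, 0.1512]
eef_rot: [0.358, -3.12, -0.001]
ft_force: [-0.3, -0.9, 0.7]
finger_gap: 0.0854
t 3.5 p [ 0.4631 -0.1451  0.1512] jaw yaw 13.1 tilt [-7.e-04  3.e-04 -1.e+00] gap 0.0854 F [-0.3 -0.9  0.7]
tool cm [ 1.000e-02 -4.000e-02  1.412e+01] rot deg [ 0.03 -0.03  0.1 ]
```

```bash
python3 -m crank '{"xyz":[[0,0,2],[0,0,2],[0,0,2],[0,0,2],[0,0,2],[0,0,1.5],[0,0,1],[0,0,1],[0,0,0.5],[0,0,0.1]],"rotation":[[0,0,0],[0,0,0],[0,0,0],[0,0,0],[0,0,0],[0,0,0],[0,0,0],[0,0,0],[0,0,0],[0,0,0]]}'
python3 - <<'E'
from h import *
tgt(.463,-.1455,.010,13)
for n in("scene","top"):
    c=capture(n);u=proj(c,[[.463,-.146,.03]])[0].astype(int)
    cv2.imwrite(f"pics/{n}1.png",cv2.resize(c["frame"][u[1]-40:u[1]+40,u[0]-40:u[0]+40,::-1],None,fx=6,fy=6,interpolation=2))
E
```

```text
clock: 4.33
ee_pos: [0.4633, -0.1452, 0.01]
eef_rot: [0.361, -3.121, -0.0]
ft_force: [0.0, 0.6, -0.2]
finger_gap: 0.0855
t 4.33 p [ 0.4633 -0.1452  0.01  ] jaw yaw 13.21 tilt [-3.e-04  1.e-04 -1.e+00] gap 0.0855 F [ 0.   0.6 -0.2]
tool cm [ 0.03 -0.02 -0.  ] rot deg [ 0.01 -0.01  0.21]
```

View pics/scene1.png

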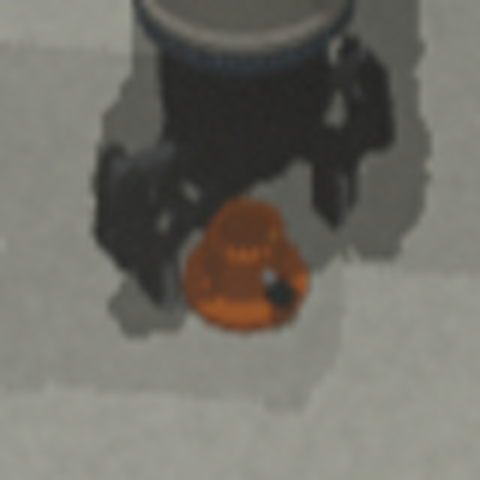

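The collar sits between the open fingers, its neck at about (245,230) in the crop, with the screw facing the camera and clear of both fingers. Closing now.

```bash
python3 -m crank '{"xyz":[[0,0,0],[0,0,0],[0,0,0],[0,0,0],[0,0,0],[0,0,0],[0,0,0],[0,0,0],[0,0,0],[0,0,0]],"rotation":[[0,0,0],[0,0,0],[0,0,0],[0,0,0],[0,0,0],[0,0,0],[0,0,0],[0,0,0],[0,0,0],[0,0,0]]}' 255 70
python3 -c "
from h import *
tgt(.463,-.1455,.16,13)"
```

```text
clock: 5.27
ee_pos: [0.4634, -0.1452, 0.0108]
eef_rot: [-0.362, 3.12, -0.001]
ft_force: [-1.8, 1.3, 11.7]
finger_gap: 0.0355
t 5.27 p [ 0.4634 -0.1452  0.0108] jaw yaw 13.25 tilt [ 6.e-04 -3.e-04 -1.e+00] gap 0.0355 F [-1.8  1.3 11.7]
tool cm [  0.03  -0.02 -14.92] rot deg [-0.02  0.03  0.25]
```

```bash
python3 -m crank '{"xyz":[[0,0,-0.5],[0,0,-1],[0,0,-2],[0,0,-2],[0,0,-2],[0,0,-2],[0,0,-2],[0,0,-2],[0,0,-1.5],[0,0,0]],"rotation":[[0,0,0],[0,0,0],[0,0,0],[0,0,0],[0,0,0],[0,0,0],[0,0,0],[0,0,0],[0,0,0],[0,0,0]]}'
python3 - <<'E'
from h import *
tgt(.463,-.1455,.16,13)
for n in("scene","top"):
    c=capture(n);pickle.dump(c,open(n+"2.pkl","wb"));u=proj(c,[[.463,-.146,.18]])[0].astype(int)
    cv2.imwrite(f"pics/{n}2.png",cv2.resize(c["frame"][u[1]-40:u[1]+40,u[0]-40:u[0]+40,::-1],None,fx=7,fy=7,interpolation=2))
    hsv=cv2.cvtColor(c["frame"],cv2.COLOR_RGB2HSV).astype(int);W=cloud(c)
    s=np.zeros(W.shape[:2],bool);s[u[1]-40:u[1]+40,u[0]-40:u[0]+40]=1
    m=s&(hsv[...,0]<20)&(hsv[...,1]>110)&(W[...,2]>.1)
    P=W[m];print(n,len(P),P.min(0).round(3),P.max(0).round(3),np.median(P,0).round(3))
E
```

```text
clock: 6.1
ee_pos: [0.4643, -0.1457, 0.1636]
eef_rot: [-0.362, 3.117, -0.004]
ft_force: [0.9, -0.3, -1.8]
finger_gap: 0.0354
t 6.1 p [ 0.4643 -0.1457  0.1636] jaw yaw 13.25 tilt [ 0.0042 -0.0019 -1.    ] gap 0.0354 F [ 0.9 -0.3 -1.8]
tool cm [0.12 0.05 0.36] rot deg [-0.16  0.21  0.25]
scene 268 [ 0.448 -0.175  0.154] [ 0.501 -0.116  0.231] [ 0.479 -0.145  0.177]Traceback (most recent call last):
  File "<stdin>", line 9, in <module>
    return umr_minimum(a, axis, None, out, keepdims, initial, where)
ValueError: zero-size array to reduction operation minimum which has no identity
```

View pics/scene2.png

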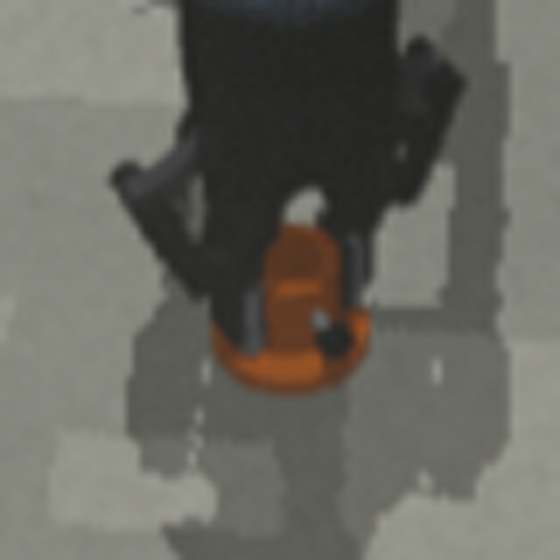

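View pics/top2.png

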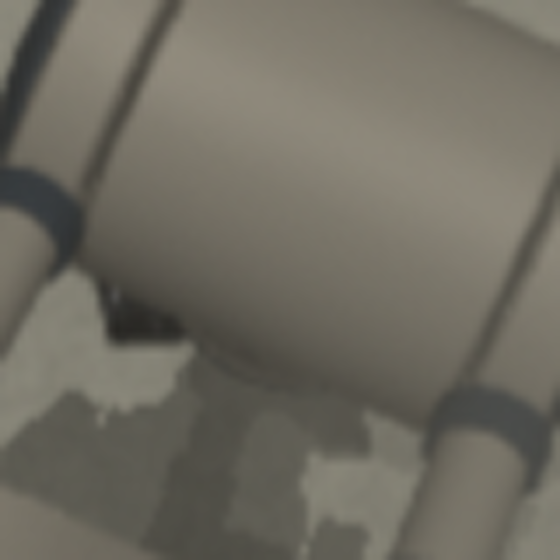

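```bash
python3 -c "
from h import *
tgt(.5187,.2118,.172,11.2)"
```

```text
t 6.2 p [ 0.4633 -0.1452  0.1609] jaw yaw 13.25 tilt [ 1.2e-03 -6.0e-04 -1.0e+00] gap 0.0356 F [-0.3 -0.7 -2.4]
tool cm [-13.58  33.48  -1.13] rot deg [-0.05  0.06  2.05]
```

```bash
python3 -m crank '{"xyz":[[-1,2.4,-1.2],[-1.5,3.7,0],[-1.5,3.7,0],[-1.5,3.7,0],[-1.5,3.7,0],[-1.5,3.7,0],[-1.5,3.7,0],[-1.5,3.7,0],[-1.5,3.7,0],[-0.6,1.5,0]],"rotation":[[0,0,0],[0,0,0],[0,0,0],[0,0,0],[0,0,0],[0,0,0],[0,0,0],[0,0,0],[0,0,0],[0,0,2]]}'
python3 - <<'E'
from h import *
tgt(.5187,.2118,.172,11.2)
E
```

```text
clock: 7.03
ee_pos: [0.5185, 0.2163, 0.1711]
eef_rot: [0.312, -3.125, -0.001]
ft_force: [-0.7, -1.4, -2.0]
finger_gap: 0.0355
t 7.03 p [0.5185 0.2163 0.1711] jaw yaw 11.42 tilt [-1.e-03  6.e-04 -1.e+00] gap 0.0355 F [-0.7 -1.4 -2. ]
tool cm [ 0.07 -0.45 -0.09] rot deg [ 0.05 -0.05  0.22]
```

```bash
python3 -m crank '{"xyz":[[0,0,0],[0,0,0],[0,0,0],[0,0,0],[0,0,0],[0,0,0],[0,0,0],[0,0,0],[0,0,0],[0,0,0]],"rotation":[[0,0,0],[0,0,0],[0,0,0],[0,0,0],[0,0,0],[0,0,0],[0,0,0],[0,0,0],[0,0,0],[0,0,0]]}'
python3 - <<'E'
from h import *
tgt(.5187,.2118,.172,11.2)
c=capture("scene");pickle.dump(c,open("scene3.pkl","wb"));u=proj(c,[[.518,.212,.13]])[0].astype(int)
cv2.imwrite("pics/scene3.png",cv2.resize(c["frame"][u[1]-45:u[1]+45,u[0]-45:u[0]+45,::-1],None,fx=6.5,fy=6.5,interpolation=2))
c=capture("top");pickle.dump(c,open("top3.pkl","wb"));u=proj(c,[[.518,.212,.13]])[0].astype(int)
cv2.imwrite("pics/top3.png",cv2.resize(c["frame"][u[1]-45:u[1]+45,u[0]-45:u[0]+45,::-1],None,fx=6.5,fy=6.5,interpolation=2))
E
```

```text
clock: 7.87
ee_pos: [0.5188, 0.212, 0.1723]
eef_rot: [-0.308, 3.126, 0.0]
ft_force: [0.2, 0.7, -1.6]
finger_gap: 0.0355
t 7.87 p [0.5188 0.212  0.1723] jaw yaw 11.25 tilt [ 1.e-04  0.e+00 -1.e+00] gap 0.0355 F [ 0.2  0.7 -1.6]
tool cm [ 0.01 -0.02  0.03] rot deg [0.   0.01 0.05]
```

View pics/scene3.png

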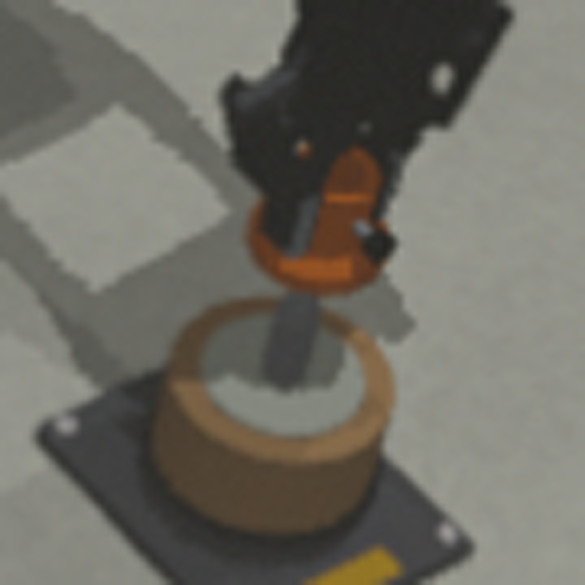

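View pics/top3.png

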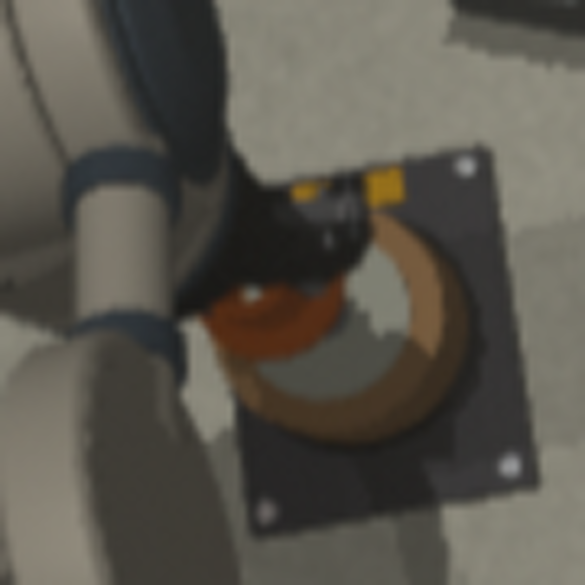

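The collar hangs above the shaft with its flange edge just over the tip, and the screw faces the yellow mark side. I'll overlay a model to check the alignment.

```bash
python3 - <<'E'
from h import *
for n,ctr in(("scene",(.5207,.2117)),("top",(.5162,.2114))):
    c=pickle.load(open(n+"3.pkl","rb"));u=proj(c,[[.518,.212,.14]])[0].astype(int)
    f=8;h=32;im=cv2.resize(c["frame"][u[1]-h:u[1]+h,u[0]-h:u[0]+h,::-1],None,fx=f,fy=f,interpolation=2)
    def dr(x,y,z,r,col):cv2.polylines(im,[((proj(c,circ(x,y,z,r))-u+h+.5)*f).astype(np.int32)],True,col,1)
    for z in(.1615,.1715):dr(*ctr,z,.03,(0,255,0))
    dr(*ctr,.2055,.019,(0,255,0))
    dr(*ctr,.084,.036,(255,0,0));dr(*ctr,.134,.005,(255,255,0));dr(*ctr,.122,.01,(255,255,0));dr(*ctr,.084,.01,(255,255,0));dr(*ctr,.084,.05,(255,0,0))
    cv2.imwrite(f"pics/{n}3o.png",im)
    # numeric: orange boundary points with depth on flange side
    hsv=cv2.cvtColor(c["frame"],cv2.COLOR_RGB2HSV).astype(int);W=cloud(c)
    s=np.zeros(W.shape[:2],bool);s[u[1]-h:u[1]+h,u[0]-h:u[0]+h]=1
    P=W[s&(hsv[...,0]<14)&(hsv[...,1]>140)&(W[...,2]>.15)&(W[...,2]<.178)]
    rr=np.hypot(P[:,0]-ctr[0],P[:,1]-ctr[1]);Q=P[(rr>.024)&(rr<.036)&(P[:,2]<.172)]
    print(n,len(P),len(Q),Q[:,2].mean() if len(Q) else 0, fitc(Q,.03) if len(Q)>5 else None)
E
```

```text
scene 85 34 0.16891957091039617 [0.51689746 0.21430837]
top 101 24 0.16997460162910336 [0.52050439 0.21160911]
```

View pics/scene3o.png

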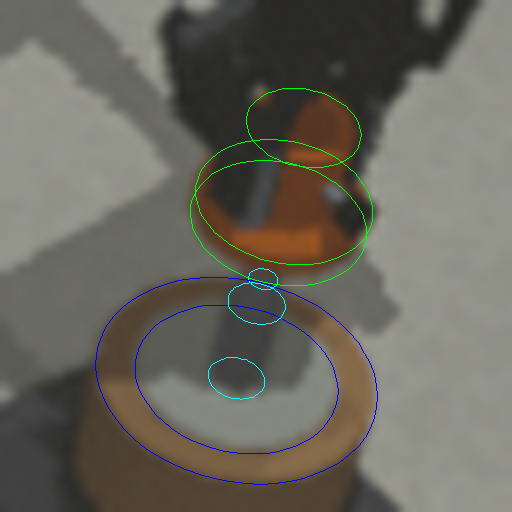

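View pics/top3o.png

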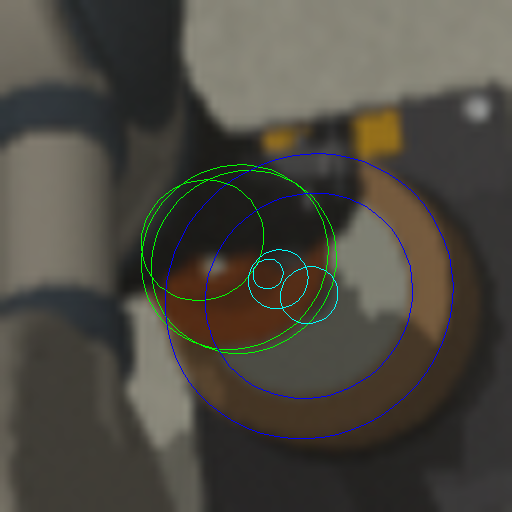

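The scene and top cameras disagree by a few mm, in opposite directions along x, so the overlay doesn't support a correction. The tapered tip has a 7 mm capture radius, so I'll lower in steps and watch the side force.

```bash
python3 -m crank '{"xyz":[[0,0,0.5],[0,0,0.5],[0,0,0.5],[0,0,0.5],[0,0,0.5],[0,0,0.3],[0,0,0.3],[0,0,0.3],[0,0,0],[0,0,0]],"rotation":[[0,0,0],[0,0,0],[0,0,0],[0,0,0],[0,0,0],[0,0,0],[0,0,0],[0,0,0],[0,0,0],[0,0,0]]}'
python3 - <<'E'
from h import *
tgt(.5187,.2118,.172,11.2)
for n in("scene","top"):
    c=capture(n);pickle.dump(c,open(n+"4.pkl","wb"));u=proj(c,[[.518,.212,.12]])[0].astype(int)
    cv2.imwrite(f"pics/{n}4.png",cv2.resize(c["frame"][u[1]-32:u[1]+32,u[0]-32:u[0]+32,::-1],None,fx=8,fy=8,interpolation=2))
E
```

```text
clock: 8.8
ee_pos: [0.5188, 0.2121, 0.1382]
eef_rot: [0.308, -3.126, 0.0]
ft_force: [-0.4, 0.1, -2.0]
finger_gap: 0.0355
t 8.8 p [0.5188 0.2121 0.1382] jaw yaw 11.26 tilt [-1.e-04 -0.e+00 -1.e+00] gap 0.0355 F [-0.4  0.1 -2. ]
tool cm [ 0.01 -0.03 -3.38] rot deg [-0.   -0.01  0.06]
```

View pics/scene4.png

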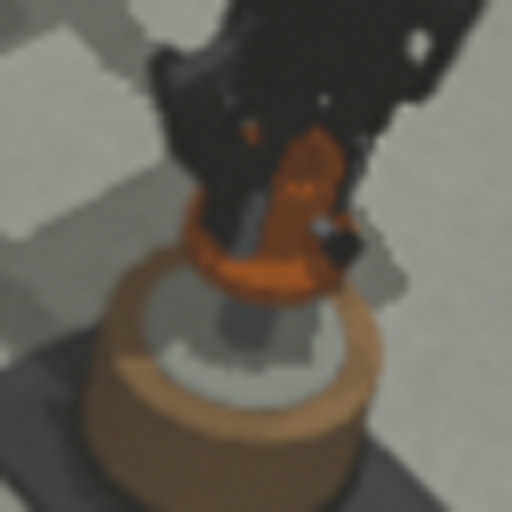

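No side force, and the tip is evidently inside the bore. I'll keep lowering gently.

```bash
python3 -m crank '{"xyz":[[0,0,0.1],[0,0,0.1],[0,0,0.1],[0,0,0.1],[0,0,0.1],[0,0,0.1],[0,0,0],[0,0,0],[0,0,0],[0,0,0]],"rotation":[[0,0,0],[0,0,0],[0,0,0],[0,0,0],[0,0,0],[0,0,0],[0,0,0],[0,0,0],[0,0,0],[0,0,0]]}'
python3 -c "
from h import *
s=sense();print(s['ft_force'],s['torque'],s['ee_pos'])"
```

```text
clock: 9.73
ee_pos: [0.5188, 0.2121, 0.1323]
eef_rot: [-0.308, 3.126, -0.0]
ft_force: [0.1, 0.4, -1.7]
finger_gap: 0.0351
[ 0.11355268  0.40115433 -1.66135642] [ 0.02615839  0.0213101  -0.00589347] [0.51883226 0.21205925 0.13231867]
```

```bash
python3 -m crank '{"xyz":[[0,0,0.15],[0,0,0.15],[0,0,0.15],[0,0,0.15],[0,0,0.15],[0,0,0.15],[0,0,0],[0,0,0],[0,0,0],[0,0,0]],"rotation":[[0,0,0],[0,0,0],[0,0,0],[0,0,0],[0,0,0],[0,0,0],[0,0,0],[0,0,0],[0,0,0],[0,0,0]]}'
python3 -c "
from h import *
s=sense();print(s['ft_force'],s['torque'],s['ee_pos'])"
```

```text
clock: 10.57
ee_pos: [0.5189, 0.2121, 0.1234]
eef_rot: [-0.308, 3.126, 0.0]
ft_force: [0.7, -0.1, -1.1]
finger_gap: 0.0354
[ 0.73419927 -0.07607819 -1.10734952] [ 0.02061748  0.04307029 -0.00867359] [0.5188747  0.21209466 0.12337153]
```

```bash
python3 -m crank '{"xyz":[[0,0,0.3],[0,0,0.3],[0,0,0.3],[0,0,0.3],[0,0,0.3],[0,0,0.3],[0,0,0.2],[0,0,0],[0,0,0],[0,0,0]],"rotation":[[0,0,0],[0,0,0],[0,0,0],[0,0,0],[0,0,0],[0,0,0],[0,0,0],[0,0,0],[0,0,0],[0,0,0]]}'
python3 -c "
from h import *
s=sense();print(s['ft_force'],s['torque'],s['ee_pos'])"
```

```text
clock: 11.4
ee_pos: [0.5189, 0.2121, 0.1034]
eef_rot: [-0.308, 3.126, 0.0]
ft_force: [-0.5, -0.1, -1.2]
finger_gap: 0.0357
[-0.47980916 -0.14601951 -1.15613533] [ 0.01559763  0.01282995 -0.02856915] [0.51886557 0.21208509 0.10337929]
```

```bash
python3 -m crank '{"xyz":[[0,0,0.15],[0,0,0.15],[0,0,0.15],[0,0,0.15],[0,0,0.15],[0,0,0.15],[0,0,0.15],[0,0,0.15],[0,0,0],[0,0,0]],"rotation":[[0,0,0],[0,0,0],[0,0,0],[0,0,0],[0,0,0],[0,0,0],[0,0,0],[0,0,0],[0,0,0],[0,0,0]]}'
python3 -m crank '{"xyz":[[0,0,0],[0,0,0],[0,0,0],[0,0,0],[0,0,0],[0,0,0],[0,0,0],[0,0,0],[0,0,0],[0,0,0]],"rotation":[[0,0,0],[0,0,0],[0,0,0],[0,0,0],[0,0,0],[0,0,0],[0,0,0],[0,0,0],[0,0,0],[0,0,0]]}'
python3 -c "
from h import *
s=sense();print(s['ft_force'],s['torque'],s['ee_pos'])"
```

```text
clock: 12.23
ee_pos: [0.5188, 0.2121, 0.0914]
eef_rot: [-0.308, 3.126, 0.0]
ft_force: [-1.6, -0.5, 3.4]
finger_gap: 0.0352
clock: 13.07
ee_pos: [0.5188, 0.2121, 0.0913]
eef_rot: [-0.308, 3.126, -0.0]
ft_force: [-2.1, -0.3, 4.9]
finger_gap: 0.0351
[-2.07680835 -0.30654077  4.90024134] [-0.15483447  0.34251349 -0.00534384] [0.51876909 0.21207236 0.09129661]
```

Contact matches expectation: about 6.3 N at roughly 3.5 mm. I'll press the remaining 4.5 mm.

```bash
python3 -m crank '{"xyz":[[0,0,0.05],[0,0,0.05],[0,0,0.05],[0,0,0.05],[0,0,0.05],[0,0,0.05],[0,0,0.05],[0,0,0.05],[0,0,0.05],[0,0,0]],"rotation":[[0,0,0],[0,0,0],[0,0,0],[0,0,0],[0,0,0],[0,0,0],[0,0,0],[0,0,0],[0,0,0],[0,0,0]]}'
python3 -m crank '{"xyz":[[0,0,0],[0,0,0],[0,0,0],[0,0,0],[0,0,0],[0,0,0],[0,0,0],[0,0,0],[0,0,0],[0,0,0]],"rotation":[[0,0,0],[0,0,0],[0,0,0],[0,0,0],[0,0,0],[0,0,0],[0,0,0],[0,0,0],[0,0,0],[0,0,0]]}'
python3 - <<'E'
from h import *
for n in("scene","top"):
    c=capture(n);pickle.dump(c,open(n+"5.pkl","wb"));u=proj(c,[[.518,.212,.09]])[0].astype(int)
    cv2.imwrite(f"pics/{n}5.png",cv2.resize(c["frame"][u[1]-32:u[1]+32,u[0]-32:u[0]+32,::-1],None,fx=8,fy=8,interpolation=2))
    W=cloud(c);hsv=cv2.cvtColor(c["frame"],cv2.COLOR_RGB2HSV).astype(int)
    r=np.hypot(W[...,0]-.518,W[...,1]-.212)
    for nm,k in(("rolltop",(r>.034)&(r<.048)&(hsv[...,0]<25)&(hsv[...,1]>60)&(W[...,2]>.065)&(W[...,2]<.095)),):
        P=W[k];print(n,nm,len(P),np.median(P[:,2]) if len(P) else 0)
        W0=cloud(pickle.load(open(n+"0.pkl","rb")));print("before, same pixels",np.nanmedian(W0[k][:,2]))
s=sense();print(s['ft_force'],s['torque'],s['ee_pos'])
E
```

```text
clock: 13.9
ee_pos: [0.5188, 0.212, 0.0869]
eef_rot: [-0.308, 3.126, 0.0]
ft_force: [-4.0, -0.5, 9.4]
finger_gap: 0.0355
clock: 14.73
ee_pos: [0.5188, 0.2121, 0.087]
eef_rot: [-0.308, 3.126, 0.0]
ft_force: [-3.6, -1.5, 10.4]
finger_gap: 0.0355
scene rolltop 234 0.07318678586582128
before, same pixels 0.08060396979733309
top rolltop 214 0.07467065720544641
before, same pixels 0.08242391273023975
[-3.72290232 -1.9866199   9.2915104 ] [-0.21185557  0.53464981  0.00437682] [0.51878926 0.21206048 0.08700845]
```

View pics/scene5.png

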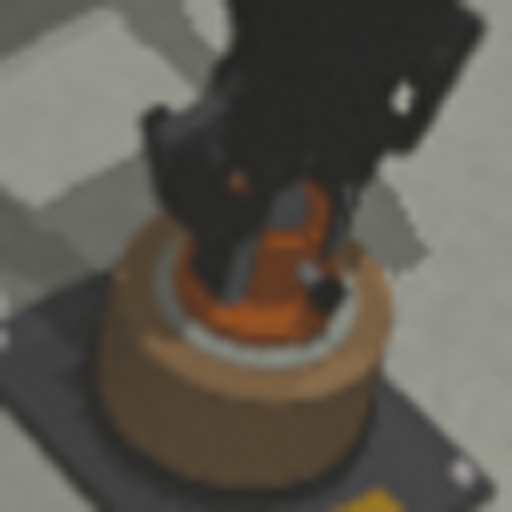

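View pics/top5.png

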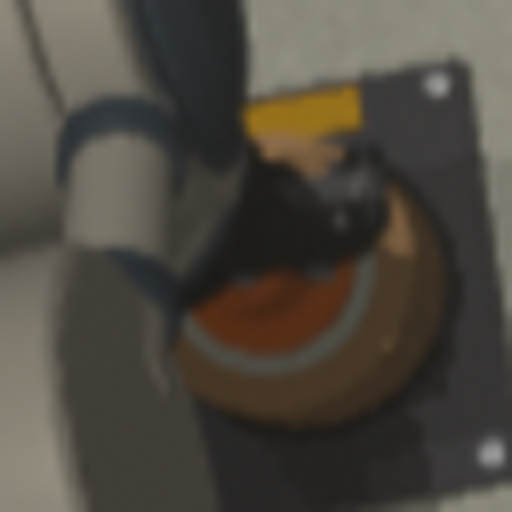

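The flange sits on the white cap with a fairly even ring visible, the screw is on the yellow mark side, and the roll is down about 7.5–8 mm. I'll check the collar's tilt before holding.

```bash
python3 - <<'E'
from h import *
for n,ctr in(("scene",(.5207,.2117)),("top",(.5162,.2114))):
    c=pickle.load(open(n+"5.pkl","rb"));W=cloud(c);hsv=cv2.cvtColor(c["frame"],cv2.COLOR_RGB2HSV).astype(int)
    r=np.hypot(W[...,0]-ctr[0],W[...,1]-ctr[1])
    k=(r<.034)&(r>.0215)&(hsv[...,0]<14)&(hsv[...,1]>140)&(W[...,2]>.075)&(W[...,2]<.1)
    P=W[k];A=np.c_[P[:,:2]-ctr,np.ones(len(P))]
    q=least_squares(lambda p:A@p-P[:,2],[0,0,.086],loss="soft_l1",f_scale=.001);print(n,len(P),"slope",q.x.round(4), "std",np.std(A@q.x-P[:,2]).round(4),np.ptp(A[:,:2],axis=0).round(3))
    k=(r>.03)&(r<.036)&(hsv[...,1]<60)&(hsv[...,2]>80)&(W[...,2]<.084)&(W[...,2]>.068);print("cap",k.sum(),np.median(W[k][:,2]) if k.sum() else 0)
    u=proj(c,[[*ctr,.09]])[0].astype(int);f=8;h=32
    im=cv2.resize(c["frame"][u[1]-h:u[1]+h,u[0]-h:u[0]+h,::-1],None,fx=f,fy=f,interpolation=2)
    for z,rr,col in((.076,.03,(0,255,0)),(.086,.03,(0,255,0)),(.12,.019,(0,255,0)),(.076,.036,(255,0,0)),(.134,.005,(255,255,0))):
        cv2.polylines(im,[((proj(c,circ(*ctr,z,rr))-u+h+.5)*f).astype(np.int32)],True,col,1)
    cv2.imwrite(f"pics/{n}5o.png",im)
E
```

```text
scene 50 slope [ 0.0248 -0.0777  0.0835] std 0.0032 [0.048 0.058]
cap 57 0.07629512588893328
top 66 slope [ 0.0243 -0.0043  0.0873] std 0.0023 [0.028 0.053]
cap 0 0
```

View pics/scene5o.png

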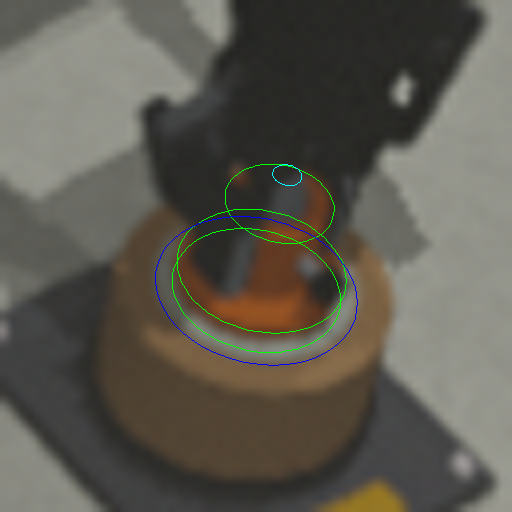

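The plane fits are noisy, with slopes of 0.02–0.08 rad. The bore clearance itself limits tilt to about 0.09 rad, and the cap depth of 76 mm confirms 8 mm of sink. Now I'll hold.

```bash
for i in 1 2 3; do python3 -m crank '{"xyz":[[0,0,0],[0,0,0],[0,0,0],[0,0,0],[0,0,0],[0,0,0],[0,0,0],[0,0,0],[0,0,0],[0,0,0]],"rotation":[[0,0,0],[0,0,0],[0,0,0],[0,0,0],[0,0,0],[0,0,0],[0,0,0],[0,0,0],[0,0,0],[0,0,0]]}'; done
python3 - <<'E'
from h import *
c=capture("scene");W=cloud(c);hsv=cv2.cvtColor(c["frame"],cv2.COLOR_RGB2HSV).astype(int)
r=np.hypot(W[...,0]-.5207,W[...,1]-.2117)
k=(r>.03)&(r<.036)&(hsv[...,1]<60)&(hsv[...,2]>80)&(W[...,2]<.084)&(W[...,2]>.068);print("cap",k.sum(),np.median(W[k][:,2]))
s=sense();print(s["ft_force"],s["finger_gap"],s["ee_pos"],abs(s["qvel"]).max())
print(hand_in())
E
```

```text
clock: 15.67
ee_pos: [0.5188, 0.2121, 0.087]
eef_rot: [-0.308, 3.126, 0.0]
ft_force: [-3.6, -1.0, 9.4]
finger_gap: 0.0355
clock: 16.5
ee_pos: [0.5188, 0.2121, 0.087]
eef_rot: [-0.308, 3.126, 0.0]
ft_force: [-3.6, -0.5, 9.9]
finger_gap: 0.0353
clock: 17.33
ee_pos: [0.5188, 0.2121, 0.087]
eef_rot: [-0.308, 3.126, -0.0]
ft_force: [-3.9, -0.3, 8.9]
finger_gap: 0.0353
cap 59 0.07646716900995587
[-4.40904314 -1.43017211  9.44214673] 0.03549756515112168 [0.51875727 0.21204843 0.0869768 ] 0.0016705021401320895
the job is handed in; nothing more can be done
None
```

The collar is on the shaft, flange down, with the thumbscrew towards the yellow mark. It is pressing the roll down about 8 mm, and the gripper is still holding it so you can tighten the screw. I handed the job in at about 17.4 s, after holding the push for well over two seconds.

**Last checks:**
- **Roll depth:** the cap measured 76.5 mm above the bench, against 84 mm at rest, so it is down about 7.5 mm by camera. The tool height suggests about 8 mm.
- **Push:** about 11 N downward once the collar's weight is allowed for, and steady with the arm still.
- **Grip and screw direction:** the fingers hold the neck at a steady gap. The jaws are turned to 11.2°, matching the base at about 11.3°. The collar's own direction was only measured to about 3°.
- **Bystanders:** I did not re-measure the spare roll, parcel, pen box or bin. The arm's path kept clear of them.

**Checks that disagreed or were weak:**
- **Side force:** there was about 4 N towards -x while pressing. I did not correct it.
- **Tilt and centring:** the cameras disagree by about 4 mm in x. The tilt estimates were noisy, at 0.02 to 0.08 rad. I relied on the bore's clearance, which keeps the collar within about 2 mm of the shaft axis and 0.09 rad of upright.
- **Finger gap:** it read 35.5 mm on the 38 mm neck. I could not explain the difference, but nothing slipped.

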